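# Release the lane stop and push the picking tray through

### The job

The green picking tray waits behind the two yellow spring posts of the roller lane. With your fingertips press the long red release bar down behind the tray and, keeping it down so that the posts stay sunk, push the tray along over the posts until it rests against the blue plate at the end of the lane; then let go, so that the posts spring up behind it. Only press and push: do not lift or tip the tray, leave its two cartons in it, and do not disturb the other things on the bench.

Things in the scene. Friction and masses are not known exactly. Their poses are not given: they have to be found in the camera images.
- lane: Roller lane fixed on the bench, 176 mm wide, 384 mm long, open at the entry. Origin: on the bench surface, on the lane's centre line, level with the yellow posts. The tray travels along +y; x is across. Roller tops: 55 mm above the bench, in two strips at x = -76 to -40 and 40 to 76 mm, with a clear channel 80 mm wide between. Blue side walls: inner faces at x = -79 and 79 mm, 72 mm high
- end_plate (a point): Middle of the blue end plate's inner face, at lane y = +145 mm, at roller-top height (55 mm above the bench); the plate's top is 80 mm above the bench. The tray's front wall ends against this face
- release (a joint): Travel of the spring stop, m: 0 = up, 0.014 = fully down. Red bar and both yellow posts are one piece moving straight down: 1.5 N starts it, 3 N takes it fully down; it springs back when let go. Beyond 0.008 the posts are clear of the tray's underside. A tray standing over the posts keeps them sunk; once it is wholly past they spring up
- bar_rear (a point): Centre of the top of the red release bar at its entry end (lane x = 0, y = -225 mm). The bar is flat, 40 mm wide, runs along the channel to lane y = +90 mm; its top is 53 mm above the bench when up, 39 mm fully down. It may be pressed anywhere along it, and a fingertip can slide along it
- posts (a point): Midway between the tops of the two yellow posts (lane y = 0; posts 10 mm across, at lane x = -58 and 58 mm). The tops stand 63 mm above the bench, 8 mm above the rollers, when up; they go down with the bar
- tray: Loose green open tray, 150 mm across the lane (x), 130 mm along it (y), 42 mm high, walls 4 mm, about 0.6 kg plus two cartons; slides with friction, 3 to 5 mm clear of the side walls. Origin: centre of its underside (55 mm above the bench); +y is the lane's +y. Its front starts 5 to 35 mm short of the posts' centres; against the end plate its origin is at lane y = +80 mm
- carton_a: Small brown carton in the tray, 50 x 70 x 30 mm high, origin at the centre of its underside; stays in the tray
- carton_b: Small white carton with an orange label in the tray, 45 x 60 x 34 mm high, origin at the centre of its underside; stays in the tray
- tape_roll: roll of amber packing tape lying flat, 90 mm across, 48 mm high, beside the lane; loose, origin at the centre of its underside; leave it alone
- jar: jar with a blue cap, 52 mm across, 70 mm high, beside the lane; loose, origin at the centre of its underside; leave it alone
- parcel: brown cardboard parcel, 110 x 80 x 60 mm; loose, origin at the centre of its underside; leave it alone
- mug: blue mug, 80 mm across, 90 mm high; loose, origin at the centre of its underside; leave it alone
- small_bin: small open red plastic bin, 100 x 90 x 50 mm; loose, origin at the centre of its underside; leave it alone
Not all that is in view belongs to the job. Of the things that look like the tray, the larger one is meant. Leave any purple look-alike of the carton_a alone.

How it is judged:
By the outcome, as a careful person would: the job done as asked, in the order asked, and still so for the second after the job is handed in, with the robot touching nothing.
It also fails if it takes over 48 s, if anything falls off the work surface, if the arm or the gripper's body presses on something with over 40 N, if the wrist force passes 120 N, or if a joint passes its speed limit or range.

### The arm

A 7-joint arm with a two-finger parallel gripper is mounted at the origin on the work surface. World frame = base frame: x ahead of the robot, y to its left, z up, the work surface at z = 0. Lengths are in m, angles in rad, forces in N, time in s.
With the tool pointing down it reaches from about 0.425 to 0.925 m from the base axis. Payload 6.8 kg.
Tool frame: the origin (TCP) lies midway between the tips of the shut fingers; the grasp point (between the pads) lies 19 mm behind it; z points along the fingers, y is the direction in which the jaws open and shut (so a half turn about z gives the same grasp; the last joint's range is limited). The gripper opens to 85 mm and grips with 20 to 120 N. Pads are 22 mm wide; open, the fingers measure 114 mm over their backs; the gripper's body (76 mm by 85 mm) begins 54 mm behind the grasp point. The pads swing forward as they close: fully open they stand 13 mm farther back than shut.
Start: joints at [-1.385, 0.477, 0.022, 1.555, -0.011, 1.109, -0.083], TCP at [0.195, 0.646, 0.231] pointing down, gripper open.
Joint ranges: [-2.96, 2.96], [-0.34, 2.1], [-1.41, 1.46], [0.24, 2.44], [-1.37, 4.51], [0.17, 1.92], [-2.96, 2.96]. Speed limits (rad/s): [2.39, 2.39, 3.14, 3.14, 3.14, 3.14, 3.14].

### API

Orientations are given as a rotation vector (axis times angle).
In Python, from bench import r gives the robot as it stands. The module is installed in compiled form; this text tells all that it offers.
- The arm moves only by the tool apply_moves, never from a script. Its argument "plan" is a list that holds one entry, the list of rows, each a list of 7 numbers: the turn, a rotation vector about the tool's x, y, z scaled (see below), then the shift along the tool's x, y, z scaled (see below), then the closure, from -1 (fully open) to 1 (shut). In form: [[[wx, wy, wz, tx, ty, tz, grip], ...]]. A call has 1 to 12 rows; each row is the pose to reach, as a shift and turn from the pose commanded when the call began, along the tool's axes at that moment, turning the shorter way round; what a row does not reach only later rows make up. The controller multiplies each number of a shift by 0.4 m and each number of a turn by 180 degrees. A row lasts 1/12 s, in which the tool goes at most 41.7 mm and 7.16 degrees, less where a joint would pass 70% of its speed; a pose out of reach is approached as far as the arm can. A call with a number of a shift or a turn outside -1 to 1 is refused whole. A call with a gripper value outside its range is refused whole. The fingers move at their own pace and stop on an object; "force" is the grip in N (left out, the last holds). Time passes only in rows, so rows that repeat a pose let the fingers close. It gives the time, the measured TCP pose, the force and the opening at its end, in the units of the state.
- r.get_obs(): the state, without advancing time (a new reading comes with each control period).
- r.grab_frame(name): name is "side" or "top" or "wrist"; returns a dict with "pixels" (400x640x3 uint8, blue, green, red), "fx", "fy", "cx", "cy" (pixels), "pose" (4x4, takes a point from camera to world coordinates). Camera axes: x right, y up, looking along -z (the intrinsics and any distortion apply to the point x, -y, -z); pixel columns grow to the right and rows downward; lengths in m; the calibration is good to about 2 mm. A picture is of the moment at which its call begins. There is no depth.
- r.hand_in(): hands the job in, once; it reports no verdict.
The state is a dict: "clock": time; "joints": joint angles; "qvel": joint speeds; "tau": joint torques, N m; "tcp_pos": TCP position; "orientation": TCP orientation; "contact_force": force on the tool from outside, world axes, zero at the start; "moment": the same for the moment, N m; "grip_width": finger opening in m.
Only numpy, scipy, OpenCV 4.12 (cv2) and the standard library are available. Lean on these libraries where they do the work, as an engineer would, in place of code of your own. Each camera call takes 0.05 s, during which the arm holds its last target. There are 200 camera calls.

## Working session

There is one attempt and no reset: what is moved stays moved. The work goes in short steps, Python scripts to look and compute and a tool call to move; the robot and the scene stay as the last step left them, time stands still between calls to the robot, and variables do not carry over. Pictures are saved under pics/ and viewed, on a budget of 10 in all, crops included, one or two more only if the job needs it, and the job is handed in when it is done.

Besides the shell and the picture viewer there is one more tool, called as name([rows], argument=value, ...), one row to a line, values as JSON. apply_moves: Moves the arm, as the interface text tells. Its arguments: {"type":"object","properties":{"plan":{"type":"array","items":{"type":"array","items":{"type":"array","items":{"type":"number","minimum":-1,"maximum":1}}}},"force":{"type":"number"}},"required":["plan"]}

```bash
mkdir -p pics; cat > h.py <<'E'
import numpy as np, cv2
from bench import r
from scipy.spatial.transform import Rotation as R
def ray(f,u,v):
    d=np.array([(u-f['cx'])/f['fx'],-(v-f['cy'])/f['fy'],-1.]);P=np.array(f['pose'])
    return P[:3,3],P[:3,:3]@d
def onz(f,u,v,z):
    o,d=ray(f,u,v);return o+d*(z-o[2])/d[2]
def proj(f,p):
    P=np.array(f['pose']);c=P[:3,:3].T@(np.array(p)-P[:3,3])
    return f['cx']+f['fx']*c[0]/-c[2], f['cy']-f['fy']*c[1]/-c[2]
E
python3 - <<'E'
from h import *
import pickle
o=r.get_obs();print(o)
F={n:r.grab_frame(n) for n in('top','side')}
pickle.dump(F,open('f.pkl','wb'))
for n in F: cv2.imwrite(f'pics/{n}1.png',F[n]['pixels']);print(n,{k:np.round(v,3).tolist() if k=='pose' else v for k,v in F[n].items() if k!='pixels'})
E
```

```text
{'clock': 0.0, 'joints': array([-1.38509294,  0.47780961,  0.0223522 ,  1.55645505, -0.01150458,
        1.1092896 , -0.08309525]), 'qvel': array([ 0.00026053,  0.00086004,  0.00059271, -0.00162961, -0.00179266,
       -0.00058824, -0.00095477]), 'tau': array([-5.07923196e-04, -5.96461165e+01,  1.60768982e+00, -2.81174773e+01,
        1.24348266e-02,  9.54397634e-03, -6.79383930e-06]), 'tcp_pos': array([0.19532555, 0.64550322, 0.23031806]), 'orientation': array([-4.59807363e-01, -3.10762801e+00,  2.87223362e-03]), 'contact_force': array([-0.3788394 , -0.3195025 ,  1.01655923]), 'moment': array([-0.048103  ,  0.00275318, -0.00695135]), 'grip_width': 0.08522029354944062}
top {'fx': 381.6025832625017, 'fy': 381.6025832625017, 'cx': 317.0175189916144, 'cy': 195.5537214509673, 'pose': [[-0.027, 0.978, -0.205, 0.359], [-1.0, -0.026, 0.007, 0.022], [0.001, 0.206, 0.979, 1.092], [0.0, 0.0, 0.0, 1.0]]}
side {'fx': 507.347060006653, 'fy': 507.347060006653, 'cx': 308.47613670769385, 'cy': 198.43767638986014, 'pose': [[-0.999, 0.026, -0.021, 0.54], [-0.033, -0.743, 0.668, 0.937], [0.002, 0.669, 0.744, 1.103], [0.0, 0.0, 0.0, 1.0]]}
```

View pics/top1.png

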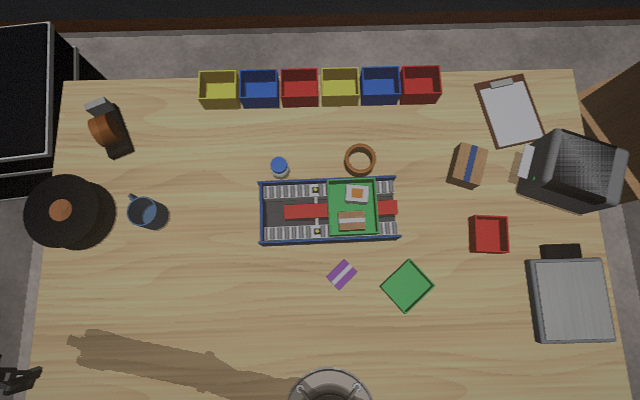

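View pics/side1.png

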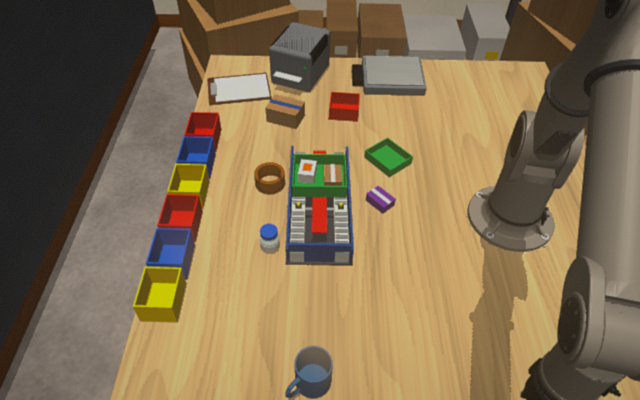

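The picking tray is the larger green tray in the lane, at top (352,208) and side (320,173). The smaller green look-alike is at top (407,286) and side (388,156). The purple carton look-alike at (342,275) and the red bins at (489,234) and in the row behind stay alone. The lane's entry is at the right of the top image, with the red bar end at (388,207) and yellow posts at (316,189) and (317,231).

```bash
python3 - <<'E'
from h import *
import pickle
F=pickle.load(open('f.pkl','rb'));
def comps(f,lo,hi,box,amin):
    u0,u1,v0,v1=box;h=cv2.cvtColor(f['pixels'],cv2.COLOR_BGR2HSV)[v0:v1,u0:u1]
    m=cv2.inRange(h,lo,hi);n,_,s,c=cv2.connectedComponentsWithStats(m)
    return [(c[i]+[u0,v0],s[i].tolist()) for i in range(1,n) if s[i][4]>=amin],m
for n,box in(('top',(255,405,172,250)),('side',(280,358,140,270))):
    f=F[n];print(n)
    for c,s in comps(f,(22,120,90),(34,255,255),box,3)[0]: print(' yel',c.round(1),s[4],onz(f,*c,.06).round(4))
    for c,s in comps(f,(0,170,80),(6,255,255),box,15)[0]: print(' red',c.round(1),s,onz(f,*c,.053).round(4))
    cs,m=comps(f,(45,120,40),(75,255,255),box,50)
    pts=cv2.findNonZero(m);b=cv2.boxPoints(cv2.minAreaRect(pts))+[box[0],box[2]]
    print(' green rect',[(p.round(1).tolist(),onz(f,*p,.097).round(4).tolist()) for p in b])
    cs,m=comps(f,(100,90,40),(125,255,255),box,50)
    pts=cv2.findNonZero(m);b=cv2.boxPoints(cv2.minAreaRect(pts))+[box[0],box[2]]
    print(' blue rect',[(p.round(1).tolist(),onz(f,*p,.072).round(4).tolist()) for p in b])
f=F['top'];cv2.imwrite('pics/crop.png',cv2.resize(f['pixels'][165:255,250:410],None,fx=5,fy=5,interpolation=cv2.INTER_CUBIC))
E
```

```text
top
 yel [314.8 189. ] 10 [0.5943 0.0208 0.06  ]
 yel [316.6 230.9] 11 [0.4777 0.0189 0.06  ]
 green rect [([324.1, 216.6], [0.5106, -0.0017, 0.097]), ([336.9, 171.7], [0.6321, -0.0401, 0.097]), ([390.8, 187.1], [0.5856, -0.1827, 0.097]), ([378.0, 232.0], [0.4663, -0.1412, 0.097])]
 blue rect [([256.0, 172.9], [0.6416, 0.1824, 0.072]), ([397.0, 166.7], [0.6488, -0.209, 0.072]), ([400.1, 237.0], [0.454, -0.2035, 0.072]), ([259.0, 243.1], [0.4478, 0.1731, 0.072])]
side
 yel [323. 154.] 5 [ 0.5313 -0.1809  0.06  ]
 yel [326. 164.] 5 [ 0.5219 -0.1383  0.06  ]
 yel [338. 164.] 5 [ 0.4866 -0.1395  0.06  ]
 yel [341. 171.] 3 [ 0.478  -0.1107  0.06  ]
 yel [297.9 204.1] 16 [0.597  0.0217 0.06  ]
 yel [340.4 204.4] 15 [0.4809 0.0186 0.06  ]
 red [319.  151.5] [33, 11, 13, 2, 24] [ 0.5435 -0.1989  0.053 ]
 red [319.  214.8] [32, 57, 15, 37, 529] [0.5386 0.0518 0.053 ]
 green rect [([292.0, 154.0], [0.6213, -0.1381, 0.097]), ([346.0, 154.0], [0.4651, -0.1437, 0.097]), ([346.0, 196.0], [0.4677, 0.0207, 0.097]), ([292.0, 196.0], [0.6122, 0.0258, 0.097])]
 blue rect [([286.0, 248.0], [0.6194, 0.1798, 0.072]), ([287.5, 146.9], [0.6384, -0.1953, 0.072]), ([353.6, 147.9], [0.4401, -0.1979, 0.072]), ([352.0, 249.0], [0.4538, 0.1772, 0.072])]
```

View pics/crop.png

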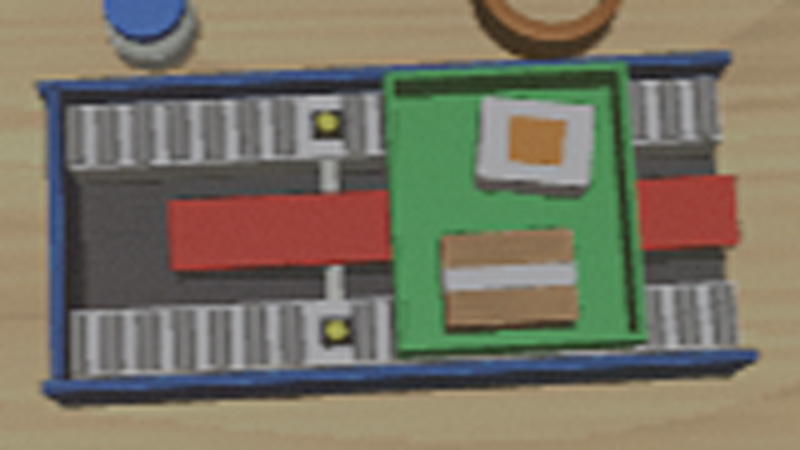

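```bash
python3 - <<'E'
from h import *
import pickle
f=pickle.load(open('f.pkl','rb'))['top']
P=lambda u,v,z:onz(f,250+u/5,165+v/5,z)[:2]
a=P(737,211,.053);b=P(170,235,.053);d=b-a
print('bar',a,b,np.linalg.norm(d),'yaw',np.arctan2(-d[0],d[1]))
print('posts',P(328,120,.063),P(337,330,.063))
w1=P(730,57,.072)-P(42,88,.072);print('wall yaw',np.arctan2(w1[0],-w1[1]))
y=np.arctan2(-d[0],d[1]);ey=d/np.linalg.norm(d);ex=np.array([ey[1],-ey[0]])
O=(P(328,120,.063)+P(337,330,.063))/2
print('O',O,'bar ends lane',[( (q-O)@ex,(q-O)@ey) for q in(a,b)])
for q in((628,66),(645,342),(385,74),(400,352)):
  q=P(*q,.097);print('tray corner lane',((q-O)@ex).round(4),((q-O)@ey).round(4))
o=r.get_obs();Rt=R.from_rotvec(o['orientation']).as_matrix();print(Rt.round(3))
E
```

```text
bar [ 0.53817577 -0.20615686] [0.53309849 0.10738978] 0.31358775031048225 yaw 0.016191663255013988
posts [0.59350691 0.01863661] [0.47700622 0.01681063]
wall yaw 0.019816489495128358
O [0.53525657 0.01772362] bar ends lane [(np.float64(-0.0007060134452802747), np.float64(-0.22389840337512262)), (np.float64(-0.0007060134452802756), np.float64(0.08968934693535964))]
tray corner lane 0.0734 -0.1623
tray corner lane -0.0753 -0.1601
tray corner lane 0.0745 -0.0315
tray corner lane -0.0751 -0.0321
[[-0.957  0.29  -0.   ]
 [ 0.29   0.957 -0.002]
 [-0.    -0.002 -1.   ]]
```

Lane origin is about (0.536, 0.018) with yaw 0.017. The tray's rear face is at lane y ≈ -0.161. First move: to a high waypoint, shutting the fingers.

apply_moves([
  [[0,0,0.05,-0.2,-0.1,0,1],[0,0,0.08,-0.3,-0.15,0,1],[0,0,0.1,-0.4,-0.2,0,1],[0,0,0.12,-0.5,-0.26,0,1],[0,0,0.15,-0.6,-0.32,0,1],[0,0,0.18,-0.7,-0.37,0,1],[0,0,0.2,-0.78,-0.42,0,1],[0,0,0.2,-0.85,-0.46,0,1],[0,0,0.2,-0.89,-0.476,0,1],[0,0,0.2,-0.89,-0.476,0,1],[0,0,0.2,-0.89,-0.476,0,1],[0,0,0.2,-0.89,-0.476,0,1]],
], force=30)

```text
clock: 1.1
tcp_pos: [0.4825, 0.3585, 0.231]
orientation: [1.404, 2.81, -0.001]
contact_force: [-1.1, 0.5, 0.3]
grip_width: -0.0001
```

```bash
cat > go.py <<'E'
import sys
from h import *
# target lane x,y, world z -> scaled numbers
def go(lx,ly,z,O=(.536,.0182),yaw=.017):
    o=r.get_obs();Rt=R.from_rotvec(o['orientation'])
    c,s=np.cos(yaw),np.sin(yaw)
    p=np.array([O[0]+c*lx-s*ly,O[1]+s*lx+c*ly,z])
    Rg=R.from_matrix(np.array([[s,c,0],[-c,s,0],[0,0,-1]]).astype(float))
    print('t',o['clock'].round(2) if hasattr(o['clock'],'round') else o['clock'],'tcp',o['tcp_pos'].round(4),'F',o['contact_force'].round(1),'w',round(o['grip_width'],4))
    q=o['tcp_pos'][:2]-O;print('lane',(c*q[0]+s*q[1]).round(4),(-s*q[0]+c*q[1]).round(4))
    print('turn',((Rt.inv()*Rg).as_rotvec()/np.pi).round(4),'shift',(Rt.inv().apply(p-o['tcp_pos'])/.4).round(4))
if __name__=='__main__': go(*map(float,sys.argv[1:4]))
E
python3 go.py 0 -0.195 0.2
```

```text
Traceback (most recent call last):
  File "go.py", line 12, in <module>
    if __name__=='__main__': go(*map(float,sys.argv[1:4]))
                             ~~^^^^^^^^^^^^^^^^^^^^^^^^^^^
  File "go.py", line 8, in go
    Rg=R.from_matrix(np.array([[s,c,0],[-c,s,0],[0,0,-1]]).astype(float))
  File "scipy/spatial/transform/_rotation.pyx", line 1143, in scipy.spatial.transform._rotation.Rotation.from_matrix
ValueError: Non-positive determinant (left-handed or null coordinate frame) in rotation matrix 0: [[ 0.01699918  0.9998555   0.        ]
 [-0.9998555   0.01699918  0.        ]
 [ 0.          0.         -1.        ]].
```

```bash
sed -i 's/\[\[s,c,0\],\[-c,s,0\],\[0,0,-1\]\]/[[-s,c,0],[c,s,0],[0,0,-1]]/' go.py; python3 go.py 0 -0.195 0.2; python3 go.py 0 0.0 0.2
```

```text
t 1.1 tcp [0.4825 0.3585 0.231 ] F [-1.1  0.5  0.3] w -0.0001
lane -0.0477 0.3412
turn [-1.000e-04  3.000e-04  1.996e-01] shift [-1.1555 -0.6898  0.0788]
t 1.1 tcp [0.4825 0.3585 0.231 ] F [-1.1  0.5  0.3] w -0.0001
lane -0.0477 0.3412
turn [-1.000e-04  3.000e-04  1.996e-01] shift [-0.7607 -0.4038  0.0783]
```

apply_moves([
  [[0,0,0.03,-0.09,-0.05,0,1],[0,0,0.06,-0.18,-0.1,0,1],[0,0,0.09,-0.27,-0.15,0,1],[0,0,0.12,-0.36,-0.2,0,1],[0,0,0.15,-0.45,-0.25,0,1],[0,0,0.18,-0.54,-0.3,0,1],[0,0,0.1996,-0.63,-0.35,0,1],[0,0,0.1996,-0.7,-0.38,0,1],[0,0,0.1996,-0.7607,-0.404,0,1],[0,0,0.1996,-0.7607,-0.404,0,1],[0,0,0.1996,-0.7607,-0.404,0,1],[0,0,0.1996,-0.7607,-0.404,0,1]],
])

```text
clock: 2.1
tcp_pos: [0.5358, 0.0228, 0.231]
orientation: [-2.194, -2.247, -0.0]
contact_force: [0.6, 0.2, -0.5]
grip_width: 0.0001
```

```bash
python3 go.py 0 -0.195 0.15
```

```text
t 2.1 tcp [0.5358 0.0228 0.231 ] F [ 0.6  0.2 -0.5] w 0.0001
lane -0.0001 0.0046
turn [-0.0003 -0.0003  0.0023] shift [-0.4992 -0.0031  0.202 ]
```

apply_moves([
  [[0,0,0.002,-0.08,-0.003,0,1],[0,0,0.002,-0.16,-0.003,0,1],[0,0,0.002,-0.24,-0.003,0,1],[0,0,0.002,-0.32,-0.003,0,1],[0,0,0.002,-0.4,-0.003,0,1],[0,0,0.002,-0.46,-0.003,0.04,1],[0,0,0.002,-0.492,-0.003,0.1,1],[0,0,0.002,-0.492,-0.003,0.16,1],[0,0,0.002,-0.492,-0.003,0.2,1],[0,0,0.002,-0.492,-0.003,0.2,1],[0,0,0.002,-0.492,-0.003,0.2,1]],
])

```text
clock: 3.02
tcp_pos: [0.5392, -0.1739, 0.1507]
orientation: [-2.199, -2.24, 0.001]
contact_force: [-0.0, 1.2, -0.1]
grip_width: -0.0001
```

```bash
python3 - <<'E'
from h import *
import pickle
f=r.grab_frame('wrist');pickle.dump(f,open('w.pkl','wb'))
im=f['pixels'].copy()
c,s=np.cos(.017),np.sin(.017)
for lx,ly,z in((0,-.225,.053),(.02,-.225,.053),(-.02,-.225,.053),(0,-.161,.097),(.075,-.161,.097),(-.075,-.161,.097)):
    u,v=proj(f,[.536+c*lx-s*ly,.0182+s*lx+c*ly,z]);print(lx,ly,round(u),round(v))
    if abs(u)<2000 and abs(v)<2000: cv2.drawMarker(im,(int(u),int(v)),(255,0,255),0,12,1)
cv2.imwrite('pics/w1.png',im)
E
python3 go.py 0 -0.195 0.06
```

```text
0 -0.225 322 233
0.02 -0.225 346 234
-0.02 -0.225 297 233
0 -0.161 322 172
0.075 -0.161 442 172
-0.075 -0.161 201 171
t 3.0667 tcp [ 0.54   -0.1745  0.1517] F [0.2 0.2 1.3] w 0.0003
lane 0.0007 -0.1928
turn [ 0.0001 -0.0001  0.0003] shift [-0.0056 -0.0018  0.2293]
```

View pics/w1.png

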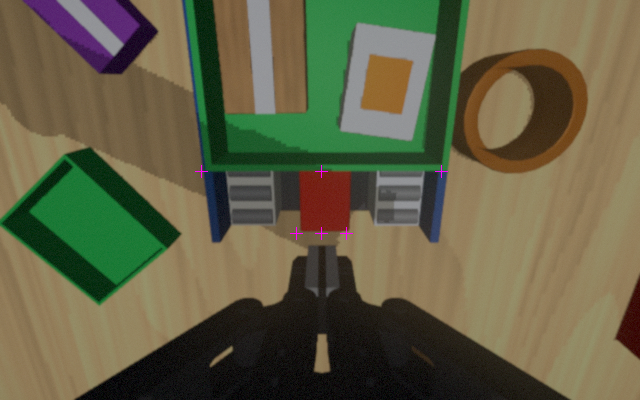

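The wrist view shows the bar end at (326,233), the tray's rear edge at v≈171 and the tray centred at u≈325. All match the projections to within about 3 mm. I'll descend onto the bar.

apply_moves([
  [[0,0,0,-0.003,0.003,0.06,1],[0,0,0,-0.005,0.003,0.12,1],[0,0,0,-0.005,0.003,0.17,1],[0,0,0,-0.005,0.003,0.21,1],[0,0,0,-0.005,0.003,0.229,1],[0,0,0,-0.005,0.003,0.24,1],[0,0,0,-0.005,0.003,0.25,1],[0,0,0,-0.005,0.003,0.26,1],[0,0,0,-0.005,0.003,0.27,1],[0,0,0,-0.005,0.003,0.275,1],[0,0,0,-0.005,0.003,0.275,1],[0,0,0,-0.005,0.003,0.275,1]],
])

```text
clock: 4.07
tcp_pos: [0.5412, -0.178, 0.0418]
orientation: [2.203, 2.238, 0.002]
contact_force: [0.8, 1.7, 3.3]
grip_width: 0.0001
```

```bash
python3 go.py 0.002 -0.175 0.041; python3 - <<'E'
from h import *
f=r.grab_frame('side');cv2.imwrite('pics/s2.png',cv2.resize(f['pixels'][130:270,250:390],None,fx=4,fy=4,interpolation=cv2.INTER_CUBIC))
E
```

```text
t 4.0667 tcp [ 0.5412 -0.178   0.0418] F [0.8 1.7 3.3] w 0.0001
lane 0.0019 -0.1963
turn [ 0.0005  0.     -0.0005] shift [0.0533 0.0002 0.0019]
```

View pics/s2.png

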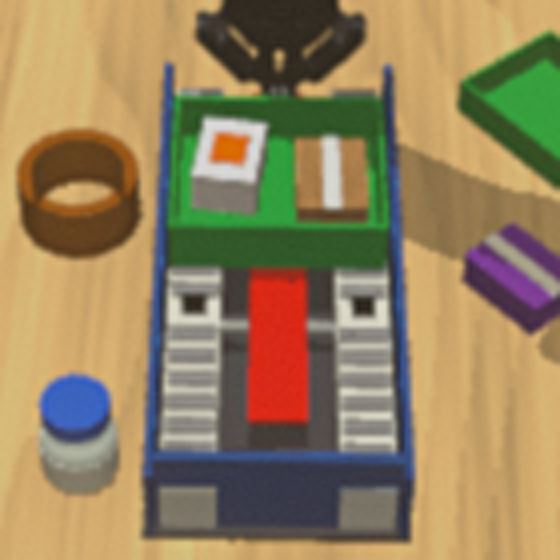

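Posts are sunk: the openings at (194,302) and (363,302) are dark. Force is about 3 N. I'll push gently along +y, which is tool +x.

apply_moves([
  [[0,0,0,0.015,0,0.003,1],[0,0,0,0.03,0,0.003,1],[0,0,0,0.045,0,0.003,1],[0,0,0,0.06,0,0.003,1],[0,0,0,0.075,0,0.003,1],[0,0,0,0.09,0,0.003,1],[0,0,0,0.105,0,0.003,1],[0,0,0,0.12,0,0.003,1],[0,0,0,0.135,0,0.003,1],[0,0,0,0.15,0,0.003,1],[0,0,0,0.165,0,0.003,1],[0,0,0,0.18,0,0.003,1]],
])

```text
clock: 5.12
tcp_pos: [0.539, -0.1072, 0.0402]
orientation: [2.204, 2.236, -0.002]
contact_force: [0.0, -6.6, 2.0]
grip_width: -0.0001
```

```bash
python3 go.py 0.002 -0.03 0.041
```

```text
t 5.1167 tcp [ 0.539  -0.1072  0.0402] F [ 0.  -6.6  2. ] w -0.0001
lane 0.0009 -0.1254
turn [ 0.0001  0.0007 -0.0009] shift [ 0.2386  0.0022 -0.0026]
```

apply_moves([
  [[0,0,0,0.018,0.001,0,1],[0,0,0,0.036,0.001,0,1],[0,0,0,0.054,0.001,0,1],[0,0,0,0.072,0.001,0,1],[0,0,0,0.09,0.001,0,1],[0,0,0,0.108,0.001,0,1],[0,0,0,0.126,0.001,0,1],[0,0,0,0.144,0.001,0,1],[0,0,0,0.162,0.001,0,1],[0,0,0,0.18,0.001,0,1],[0,0,0,0.195,0.001,0,1],[0,0,0,0.205,0.001,0,1]],
])

```text
clock: 6.12
tcp_pos: [0.5381, -0.0249, 0.0401]
orientation: [2.204, 2.237, -0.002]
contact_force: [0.3, -7.1, 2.7]
grip_width: -0.0002
```

```bash
python3 go.py 0.002 0.004 0.041;python3 - <<'E'
from h import *
f=r.grab_frame('side');cv2.imwrite('pics/s3.png',cv2.resize(f['pixels'][130:270,250:390],None,fx=4,fy=4,interpolation=cv2.INTER_CUBIC))
E
```

```text
t 6.1167 tcp [ 0.5381 -0.0249  0.0401] F [ 0.3 -7.1  2.7] w -0.0002
lane 0.0014 -0.0431
turn [-0.      0.0006 -0.0008] shift [ 0.1178  0.0013 -0.0023]
```

View pics/s3.png

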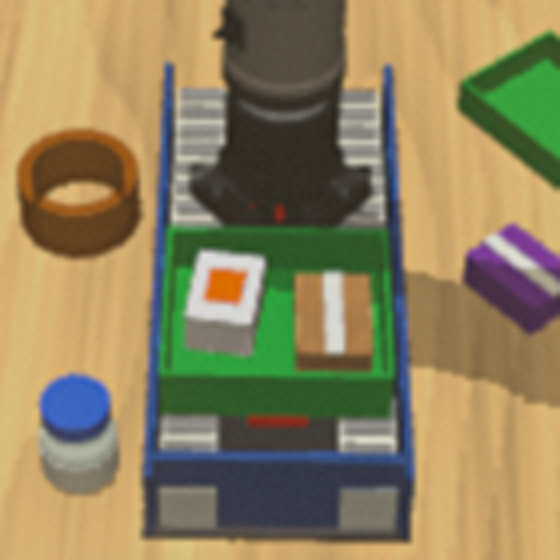

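The tray is straight in the lane, with its front wall at about v=405 and the plate at 455. I'll push the rest and slow down near the end.

apply_moves([
  [[0,0,0,0.015,0,0,1],[0,0,0,0.03,0,0,1],[0,0,0,0.044,0,0,1],[0,0,0,0.056,0,0,1],[0,0,0,0.066,0,0,1],[0,0,0,0.074,0,0,1],[0,0,0,0.082,0,0,1],[0,0,0,0.088,0,0,1],[0,0,0,0.094,0,0,1],[0,0,0,0.1,0,0,1],[0,0,0,0.106,0,0,1],[0,0,0,0.11,0,0,1]],
])

```text
clock: 7.17
tcp_pos: [0.5374, 0.0184, 0.0402]
orientation: [2.205, 2.236, -0.002]
contact_force: [0.5, -6.5, 4.0]
grip_width: -0.0
```

```bash
python3 go.py 0.002 0.004 0.041
```

```text
t 7.1667 tcp [0.5374 0.0184 0.0402] F [ 0.5 -6.5  4. ] w -0.0
lane 0.0014 0.0001
turn [-0.      0.0006 -0.001 ] shift [ 0.0096  0.0015 -0.002 ]
```

Not yet against the plate (force is still sliding friction). I'll keep creeping.

apply_moves([
  [[0,0,0,0.003,0,0,1],[0,0,0,0.006,0,0,1],[0,0,0,0.009,0,0,1],[0,0,0,0.012,0,0,1],[0,0,0,0.015,0,0,1],[0,0,0,0.018,0,0,1],[0,0,0,0.018,0,0,1]],
])

```text
clock: 7.75
tcp_pos: [0.538, 0.0212, 0.0403]
orientation: [2.204, 2.23, -0.005]
contact_force: [3.1, -17.6, 1.5]
grip_width: -0.0001
```

```bash
python3 go.py 0.002 0.004 0.041
```

```text
t 7.75 tcp [0.538  0.0212 0.0403] F [  3.1 -17.6   1.5] w -0.0001
lane 0.002 0.003
turn [ 0.0006  0.0022 -0.0017] shift [ 0.0026 -0.0001 -0.0017]
```

Force jumped to about 18 N and the motion stopped, so the tray is at the plate. I'll ease back a few mm first so that raising the fingers doesn't drag the tray, and check.

apply_moves([
  [[0,0,0,-0.005,0,0,1],[0,0,0,-0.015,0,0,1],[0,0,0,-0.025,0,0,1],[0,0,0,-0.03,0,0,1],[0,0,0,-0.03,0,0,1],[0,0,0,-0.03,0,0,1]],
])

```text
clock: 8.25
tcp_pos: [0.5374, 0.0158, 0.04]
orientation: [-2.203, -2.238, 0.0]
contact_force: [-0.5, 2.5, 3.0]
grip_width: -0.0001
```

```bash
python3 go.py 0.002 0.004 0.041; python3 - <<'E'
from h import *
f=r.grab_frame('side');g=r.grab_frame('wrist')['pixels']
a=cv2.resize(f['pixels'][180:270,270:370],(444,400),interpolation=cv2.INTER_CUBIC)
cv2.imwrite('pics/s4.png',np.hstack([a,cv2.resize(g,(356,400*356//640)) if 0 else cv2.copyMakeBorder(cv2.resize(g,(356,222)),0,178,0,0,0)]))
c,s=np.cos(.017),np.sin(.017)
for lx,ly,z in((0,.145,.08),(0,.145,.097),(0,.015,.097)):
    u,v=proj(f,[.536+c*lx-s*ly,.0182+s*lx+c*ly,z]);print(ly,z,(u-270)*4.44,(v-180)*4.44)
E
```

```text
t 8.25 tcp [0.5374 0.0158 0.04  ] F [-0.5  2.5  3. ] w -0.0001
lane 0.0014 -0.0025
turn [-0.0002 -0.0002 -0.0003] shift [ 0.0162  0.0015 -0.0026]
0.145 0.08 223.540308569754 274.09368145523274
0.145 0.097 224.13139111098272 255.77014815429393
0.015 0.097 224.27145062226032 83.49047839940486
```

View pics/s4.png

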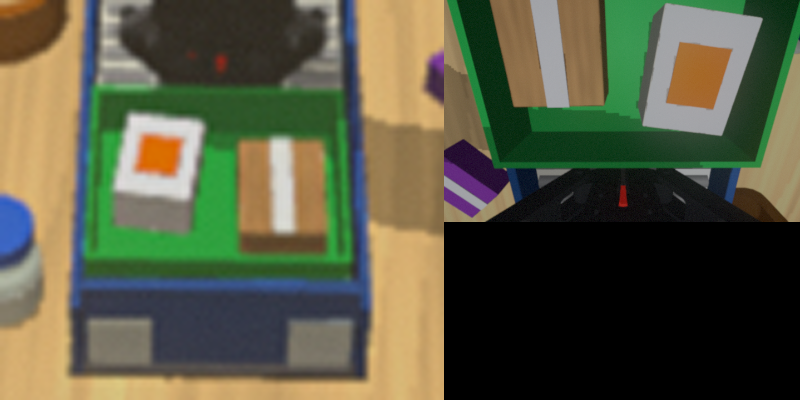

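The tray is against the plate: its front rim is at v≈262 with the blue plate directly behind it, and its rear rim at v≈87 fits the predicted 83. Both cartons are inside. I'll back off a bit more and raise.

apply_moves([
  [[0,0,0,-0.01,0,0,1],[0,0,0,-0.02,0,0,1],[0,0,0,-0.02,0,-0.02,1],[0,0,0,-0.02,0,-0.05,1],[0,0,0,-0.02,0,-0.1,1],[0,0,0,-0.02,0,-0.17,1],[0,0,0,-0.03,0,-0.25,1],[0,0,0,-0.1,0,-0.33,1],[0,0,0,-0.2,0,-0.4,1],[0,0,0,-0.3,0,-0.4,1],[0,0,0,-0.4,0,-0.4,1],[0,0,0,-0.4,0,-0.4,1]],
])

```text
clock: 9.35
tcp_pos: [0.5389, -0.1548, 0.2028]
orientation: [2.213, 2.222, -0.002]
contact_force: [-0.4, -0.8, -0.3]
grip_width: 0.0002
```

```bash
python3 - <<'E'
from h import *
f=r.grab_frame('side')
g=r.grab_frame('wrist')['pixels']
a=cv2.resize(f['pixels'][170:270,270:370],(400,400),interpolation=cv2.INTER_CUBIC)
cv2.imwrite('pics/s5.png',np.hstack([a,cv2.copyMakeBorder(cv2.resize(g,(400,250)),0,150,0,0,0)]))
o=r.get_obs();print(o['clock'],o['tcp_pos'],o['contact_force'])
E
```

```text
9.45 [ 0.53937557 -0.14809703  0.20109944] [-0.41144664  0.99646284 -0.80455306]
```

View pics/s5.png

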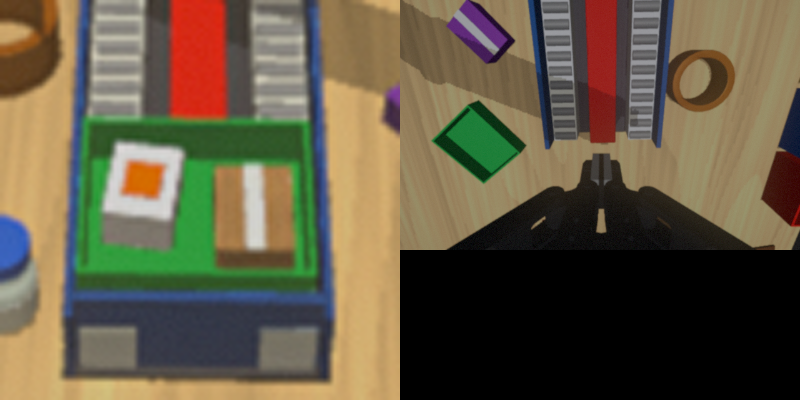

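The tray is in place. The side view hides the posts behind the rear wall, so I'll check them in the top view.

```bash
python3 - <<'E'
from h import *
f=r.grab_frame('top')
cv2.imwrite('pics/t6.png',cv2.resize(f['pixels'][165:255,250:410],None,fx=5,fy=5,interpolation=cv2.INTER_CUBIC))
E
```

```text
(no output)
```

View pics/t6.png

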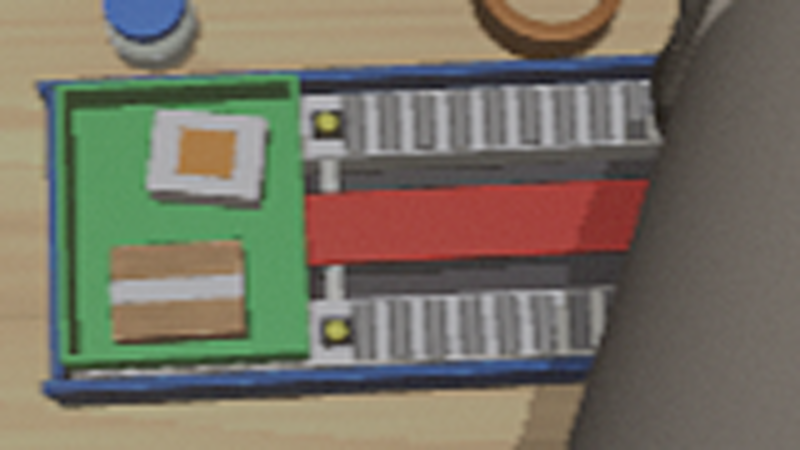

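```bash
python3 - <<'E'
from h import *
f=r.grab_frame('top')
O=np.array([.536,.0182]);c,s=np.cos(.017),np.sin(.017)
for u,v,z in((300,76,.097),(308,356,.097),(54,88,.097),(65,362,.097),(328,120,.063),(337,330,.063)):
    q=onz(f,250+u/5,165+v/5,z)[:2]-O;print((c*q[0]+s*q[1]).round(4),(-s*q[0]+c*q[1]).round(4))
E
```

```text
0.0746 0.0137
-0.0758 0.0156
0.0738 0.1458
-0.0734 0.1421
0.0575 -0.0005
-0.059 -0.0004
```

```bash
python3 -c "
from bench import r
print(r.hand_in())"
```

```text
the job is handed in; nothing more can be done
None
```

The tray is at the end of the lane, against the blue plate, and both yellow posts are up behind it. I handed the job in at about 9.5 s on the clock, with the arm clear of everything.

- **How it went:** I pressed the red bar down behind the tray with shut fingertips (about 3 N, 13 mm of travel) and held it down for the whole push. Sliding took about 7 N. At the plate the force rose to about 18 N and the tray stopped. I then eased back and lifted the fingers away.
- **Tray position:** in the last top view the front edge is at lane y ≈ 0.144 m and the rear edge at about 0.015 m. The plate face is at 0.145 m, so they agree to about 1 mm on average. The two front corners read 0.146 and 0.142 m. That may be a slight turn of the tray or pixel error, but the rear corners show less than 2 mm of difference.
- **Posts and cartons:** both posts show at the same pixels as at the start. Both cartons are still in the tray.
- **Other things on the bench:** the tape roll, jar, small green tray and purple carton looked undisturbed in the last views. The mug, parcel and red bin were not in the final close views, but the arm never went near them.

I viewed nine pictures, and no check failed.

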